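Wedge the die set open to its height mark

ROBOT

A 6-joint arm with a two-finger parallel gripper is mounted at the origin on a cart in front of the work surface, level with it; the furniture and walls round the work are solid. World frame = base frame: x ahead of the robot, y to its left, z up, the work surface at z = 0. Lengths are in mm, angles in rad, forces in N, time in s.
With the tool pointing down it reaches from about 400 to 925 mm from the base axis. Payload 12.5 kg.
Tool frame: the origin (TCP) lies midway between the tips of the shut fingers; the grasp point (between the pads) lies 19 mm behind it (env.tcp_to_grasp is the distance from the TCP to the grasp point, in mm); z points along the fingers, y is the line along which they close (so a half turn about z gives the same grasp; the last joint's range is limited). The gripper opens to 95 mm and grips with 3 to 60 N. Pads are 20 mm wide; open, the fingers measure 119 mm over their backs; the gripper's body (75 mm by 180 mm) begins 59 mm behind the grasp point.
Start: joints at [-1.298, 0.491, 1.559, -0, 1.092, -0.106], TCP at [231.152, -580.702, 214.661] pointing down, gripper open.
Joint ranges: [-3.1, 3.1], [-0.84, 2.19], [0.05, 2.79], [-1.13, 4.28], [0.06, 2.93], [-2.69, 2.69]. Speed limits (rad/s): [2.22, 2.22, 2.79, 3.14, 3.14, 3.14].

INTERFACE

Orientations are given as [roll, pitch, yaw] about the fixed x, y, z axes, in that order (R = Rz(yaw) Ry(pitch) Rx(roll)).
In Python, from cell import env gives the robot as it stands. The module is installed in compiled form; this text tells all that it offers.
- The arm moves only by the tool step_arm, never from a script. Its argument "plan" is a list that holds one entry, the list of rows, each a list of 5 numbers: the shift along the tool's x, y, z in mm, then the turn about the tool's z in degrees, then the opening, from -1 (shut) to 1 (fully open). A call has 1 to 8 rows; each row is the pose to reach, as a shift and turn from the pose commanded when the call began, along the tool's axes at that moment; what a row does not reach only later rows make up. A row lasts 1/12 s, in which the tool goes at most 41.7 mm and 7.16 degrees, less where a joint would pass 70% of its speed; a pose out of reach is approached as far as the arm can. A call with a gripper value outside its range is refused whole. The fingers move at their own pace and stop on an object; the grip force is fixed at half the most. Time passes only in rows, so rows that repeat a pose let the fingers close. It gives the time, the measured TCP pose, the force, the opening and the grip force at its end, in the units of the state.
- env.state(): the state, without advancing time (a new reading comes with each control period).
- env.read_camera(name): name is "scene" or "top" or "wrist"; returns the picture (384x512x3 uint8, blue, green, red); there is no depth.
- env.get_calibration(name): a dict with "K" (3x3 intrinsics, pixels), "extrinsics" (4x4, takes a point from world to camera coordinates). Camera axes: x right, y up, looking along -z (the intrinsics and any distortion apply to the point x, -y, -z); pixel columns grow to the right and rows downward; lengths in mm; the calibration is good to about 2 mm. A picture is of the moment at which its call begins: read the wrist's pose just before it. get_calibration takes no time and is no camera call; for the wrist camera it gives the pose at the moment of the call.
- env.job_done(): hands the job in; it is judged then, once.
The state is a dict: "t": time; "joints": joint angles; "qvel": joint speeds; "tau": joint torques, N m; "eef_pos": TCP position; "tcp_rot": TCP orientation; "ft_force": force on the tool from outside, world axes, zero at the start; "moment": the same for the moment, N m; "opening": opening from 0.0 (shut) to 1.0 (fully open); "grip_force": force on a finger pad.
Only numpy, scipy, OpenCV 4.12 (cv2) and the standard library are available. Lean on these libraries where they do the work, as an engineer would, in place of code of your own. Each camera call takes 0.05 s, during which the arm holds its last target. There are 200 camera calls.

TASK

Raise the upper plate of the small two-pillar die set with the tapered wedge: pick up the wedge by its grip block and slide it, thin end first, straight in under the plate from the open front until the plate's top face is level with the dark rings on the pillars. Leave the wedge lying there to hold the plate up.

Things in the scene. Friction and masses are not known exactly. Their poses are not given: they have to be found in the camera images.
- wedge: loose steel wedge, 0.25 kg, 158 mm long, 36 wide, flat underside on the bench. Top slopes 1 in 4 from the thin end (4 thick) over 130 mm to 36.5, then a 28 mm heel with an upright grip block, 28 along x, 24 wide along y, top 64 above the underside: grip it across the 24 from above. Origin: on the underside below the grip block's middle; x to the thin end, z up
- wedge_tip (a point): middle of the wedge's thin end, on the underside, 144 mm along x from the wedge's origin
- die_set: fixed dark steel lower plate 150 mm wide, 14 thick (the wedge slides on it), with two pillars 18 thick, 98 high, at x 80, y +50 and -50 mm; 74 mm free between their collars. Origin: at bench height below the middle of the upper plate's front edge; x points in under the upper plate, z up. The lower plate reaches from x -120 (open front) to 115
- plate_front (a point): middle of the upper plate's top front edge, above the die set's origin. The upper plate: aluminium, 110 mm deep along x, 130 wide, 15 thick, 0.5 kg, slides only up and down on the pillars, sinks by its weight. At rest: gap of 10 mm under it, top 39 mm above the bench
- upper (a joint): rise of the upper plate in m: 0 at rest, 0.018 with its top level with the rings, 0.04 at most. With the wedge flat the rise starts when the thin end is 24 mm past the plate's front edge, gains 1 mm per 4 mm of push, and is 0.018 at 96 mm. The push takes up to about 20 N; friction holds the wedge where it is left
- ring_mark (a point): point midway between the pillars at the height of the thin dark rings round them, 57 mm above the bench
Mind the look-alikes: they are no part of the job. There is more than one size of the wedge; the job needs the largest.

How it is judged (in metres and radians):
At the end, for the whole second after the job is handed in: The upper plate's top is level with the dark rings (raised 18 mm, give or take 5 mm), held by the wedge, which lies flat (10 degrees), thin end over 50 mm under the plate, grip block outside the open front, pointing straight in (17 degrees), at rest (value of joint upper between 0.013 and 0.023 m and x of wedge_tip in the frame of die_set above 0.05 m and x of wedge in the frame of die_set below 0 m and y of wedge_tip in the frame of die_set between -0.05 and 0.05 m and angle between wedge's own z axis and vertical below 0.175 rad and angle between the x axis of wedge and the x axis of die_set, either way round below 0.3 rad and linear speed of wedge below 0.02 m/s); the robot touches nothing.
It also fails if it takes over 51 s, if anything falls off the work surface, if the arm or the gripper's body presses on something with over 40 N, if the wrist force passes 120 N, or if a joint passes its speed limit or range.

## Working session

There is one attempt and no reset: what is moved stays moved. The work goes in short steps, Python scripts to look and compute and a tool call to move; the robot and the scene stay as the last step left them, time stands still between calls to the robot, and variables do not carry over. Pictures are saved under pics/ and viewed, at most 10 in all, crops included, and the job is handed in when it is done.

Besides the shell and the picture viewer there is one more tool, called after ">>>" as name(argument=value, ...), one argument or row to a line, values as JSON. step_arm: Moves the arm, as the interface text tells. Its arguments: {"type":"object","properties":{"plan":{"type":"array"}},"required":["plan"]}

```bash
mkdir -p pics
cat > h.py <<'E'
import numpy as np, cv2
from cell import env
def cal(n):
    c=env.get_calibration(n); return np.array(c["K"],float),np.array(c["extrinsics"],float),c
def proj(n,p,c=None):
    K,E,_=c or cal(n); q=(E@np.append(p,1))[:3]; q=q*[1,-1,-1]; u=K@q; return u[:2]/u[2]
def ray(n,uv,z,c=None):
    K,E,_=c or cal(n); d=np.linalg.inv(K)@[uv[0],uv[1],1]; d=d*[1,-1,-1]
    R=E[:3,:3]; o=-R.T@E[:3,3]; d=R.T@d; return o+d*(z-o[2])/d[2]
E
python3 - <<'E'
from h import *
for n in("scene","top"):
    c=cal(n); print(n,[k for k in c[2]],c[0].round(1).tolist(),(-c[1][:3,:3].T@c[1][:3,3]).round())
a=env.read_camera("scene");b=env.read_camera("top")
cv2.imwrite("pics/s0.png",a);cv2.imwrite("pics/t0.png",b)
s=env.state();print(s["t"],s["eef_pos"],s["tcp_rot"],s["ft_force"])
E
```

```text
scene ['K', 'extrinsics'] [[444.3, 0.0, 255.4], [0.0, 444.3, 194.0], [0.0, 0.0, 1.0]] [-308.  455.  917.]
top ['K', 'extrinsics'] [[430.9, 0.0, 257.9], [0.0, 430.9, 195.5], [0.0, 0.0, 1.0]] [ 377.  -73. 1340.]
0.1 [ 231.08870335 -580.49128946  214.13801162] [-3.14065060e+00 -8.98135317e-05  3.78814146e-01] [ 0.0540032  -0.07038379 -0.04146229]
```

View pics/s0.png

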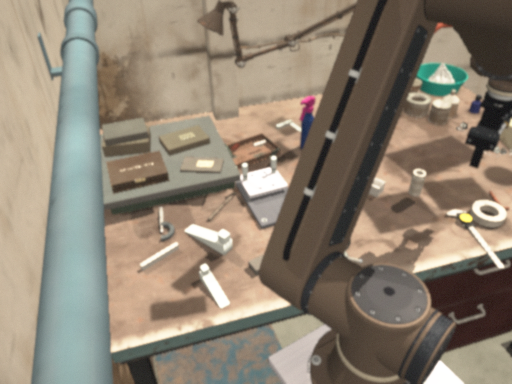

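View pics/t0.png

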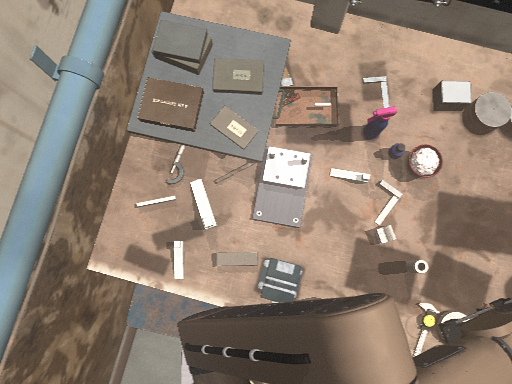

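The top view shows the die set at about (283,187), front facing down the image. The large wedge is at about (203,204), with smaller ones at (178,259) and (350,175). I'll enlarge that area.

Run:
```python
from h import *
b=cv2.imread("pics/t0.png")[140:240,180:320]
cv2.imwrite("pics/t0c.png",cv2.resize(b,None,fx=5.5,fy=5.5,interpolation=cv2.INTER_CUBIC))
a=cv2.imread("pics/s0.png")[140:260,170:310]
cv2.imwrite("pics/s0c.png",cv2.resize(a,None,fx=5,fy=5,interpolation=cv2.INTER_CUBIC))
```

```text
(no output)
```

View pics/t0c.png

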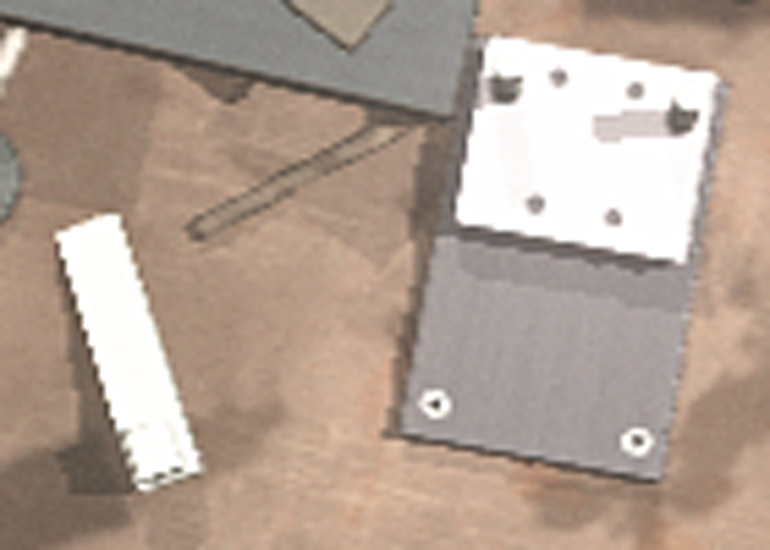

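View pics/s0c.png

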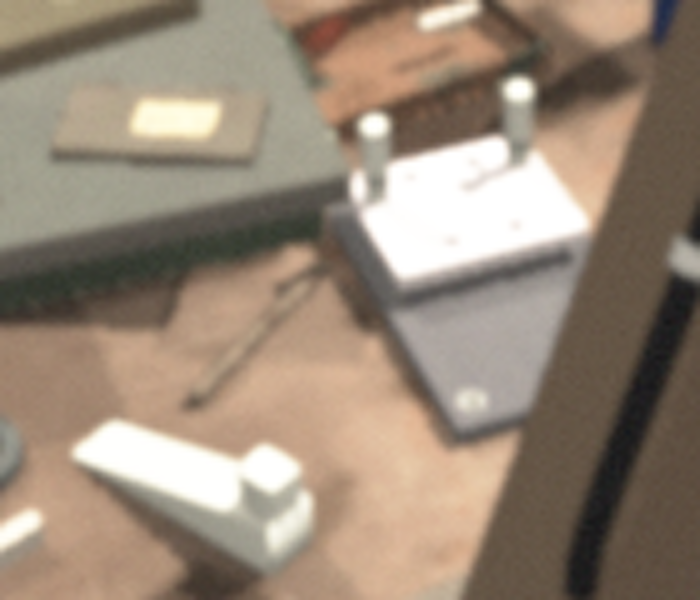

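The crop shows the wedge with its thin end at (55–120, 232–213) and its heel with the block at (145–200, 490–468). The plate's front edge runs from (457,222) to (687,262), and the lower plate's front edge from (400,435) to (660,480).

Run:
```python
from h import *
P=lambda x,y,z: ray("top",(x/5.5+180-.4,y/5.5+140-.4),z)[:2]
tl,tr=P(55,232,4),P(120,213,4); hl,hr=P(145,490,0),P(200,468,18)
print("tip",tl,tr,np.linalg.norm(tl-tr),"heel",hl,hr)
tip=(tl+tr)/2; hm=(P(145,490,20)+P(200,468,20))/2; d=tip-hm; print("len",np.linalg.norm(d)); d/=np.linalg.norm(d)
print("wyaw",np.arctan2(d[1],d[0]),"origin",tip-144*d)
fl,fr,rl,rr=P(457,222,39),P(687,262,39),P(490,38,39),P(720,72,39)
print("plate w",np.linalg.norm(fl-fr),"d",np.linalg.norm(fl-rl),np.linalg.norm(fr-rr))
bl,br=P(400,435,14),P(660,480,14)
print("low w",np.linalg.norm(bl-br))
f=(fl+fr)/2; r=(rl+rr)/2; b=(bl+br)/2
for n,v in(("f-b",f-b),("r-f",r-f)): print(n,np.linalg.norm(v),np.arctan2(v[1],v[0]))
for v in (fl-fr,bl-br,rl-rr): print(np.arctan2(v[1],v[0])-np.pi/2)
print("front",f,"low",b)
s=env.state();print(s["eef_pos"],s["tcp_rot"])
# shaded circles / block in scene view: check block top centre
print("block top scene",ray("scene",(272/5+170,462/5+140),64))
```

```text
tip [624.62003115 148.65800389] [635.83938317 111.62603732] 38.69419087448708 heel [477.18584501  94.20040757] [488.25806412  61.48329558]
len 157.7388428326995
wyaw 0.3470275626351214 origin [494.81386342  81.1670345 ]
plate w 130.03838633044427 d 107.4398596774007 110.55384268798264
low w 147.7614896426897
f-b 120.44670329303709 -0.19006080341132514
r-f 108.99570742068673 -0.17662488791317205
-0.1716534580509177
-0.16804091969995993
-0.14793447593678244
front [ 613.50220214 -145.70173881] low [ 495.22441274 -122.94711579]
[ 231.08870335 -580.49128946  214.13801162] [-3.14065060e+00 -8.98135317e-05  3.78814146e-01]
block top scene [492.64330035  77.93881732  64.        ]
```

>>> step_arm(
  plan=[
    [[30, -32, 0, 0, 1], [60, -64, 0, 0, 1], [90, -96, 0, 0, 1], [120, -128, 0, 0, 1], [150, -160, 0, 0, 1], [180, -192, 0, 0, 1], [210, -224, 0, 0, 1], [240, -254, 0, 1.8, 1]],
  ],
)

```text
t: 0.77
eef_pos: [354.0, -268.8, 214.6]
tcp_rot: [-3.141, 0.0, 0.347]
ft_force: [0.8, -0.0, 0.2]
opening: 0.998
grip_force: 0.0
```

>>> step_arm(
  plan=[
    [[30, -32, 0, 0, 1], [60, -64, 0, 0, 1], [90, -96, 0, 0, 1], [120, -128, 0, 0, 1], [150, -160, 0, 0, 1], [180, -192, 0, 0, 1], [210, -224, 0, 0, 1], [210, -224, 0, 0, 1]],
  ],
)

```text
t: 1.43
eef_pos: [476.2, 15.1, 214.5]
tcp_rot: [-3.141, -0.0, 0.35]
ft_force: [-0.3, -0.4, 0.3]
opening: 0.997
grip_force: 0.0
```

Run:
```python
from h import *
s=env.state();c=cal("wrist");a=env.read_camera("wrist");cv2.imwrite("pics/w1.png",a)
print(s["eef_pos"],s["tcp_rot"]); np.savez("w1.npz",K=c[0],E=c[1])
print((-c[1][:3,:3].T@c[1][:3,3]).round(), proj("wrist",[494,80,64],c))
```

```text
[476.21069242  15.14804917 214.51953005] [-3.14127492e+00 -4.78105573e-04  3.49830034e-01]
[540.  38. 383.] [198.20865488 141.44963906]
```

View pics/w1.png

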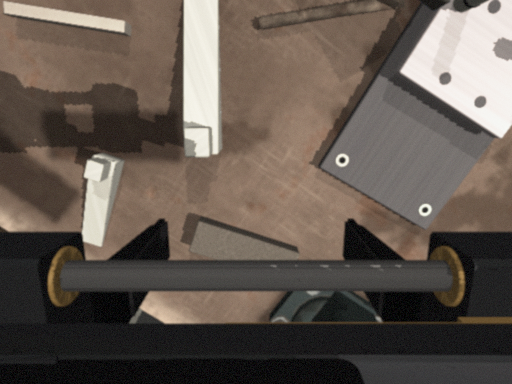

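The block top's centre is at about (198,140), against a prediction of (198,141), so the position is confirmed. The wedge sides run vertically in the image, so the tool is aligned. The lower plate's front corners are at (322,166) and (424,227).

Run:
```python
from h import *
d=np.load("w1.npz");c=(d["K"],d["E"],0)
l,r=ray("w",(322,165),14,c)[:2],ray("w",(424,227),14,c)[:2]
f,g=ray("w",(400,69),39,c)[:2],ray("w",(502,137),39,c)[:2]
for a,b in((l,r),(f,g)): v=a-b; print(a,b,(a+b)/2,np.linalg.norm(v),np.arctan2(v[1],v[0])-np.pi/2)
for p in((185,127),(210,127),(211,153),(185,155),(198,140)): print(ray("w",p,64,c)[:2])
s=env.state();y=s["tcp_rot"][2];D=np.array([494,80])-s["eef_pos"][:2]
print(D@[np.cos(y),np.sin(y)],D@[np.sin(y),-np.cos(y)])
```

```text
[509.52081816 -51.32251514] [ 483.00239173 -191.90777977] [ 496.26160494 -121.61514746] 143.0644734839899 -0.18643816711939465
[624.60886771 -79.88043191] [ 601.29275058 -206.53244648] [ 612.95080915 -143.2064392 ] 128.78033278761401 -0.18205744790551615
[502.57882173  95.76334884]
[510.65737825  73.68859246]
[487.74839257  65.15294046]
[477.35057631  87.97782626]
[495.23288782  80.60114183]
38.648105663380576 -54.62785644239072
```

>>> step_arm(
  plan=[
    [[20, -28, 0, 0, 1], [39, -55, 0, 0, 1], [39, -55, 35, 0, 1], [39, -55, 70, 0, 1], [39, -55, 105, 0, 1], [39, -55, 140, 0, 1], [39, -55, 160, 0, 1], [39, -55, 171, 0, 1]],
  ],
)

```text
t: 2.15
eef_pos: [491.7, 75.8, 40.8]
tcp_rot: [-3.14, 0.004, 0.347]
ft_force: [-0.1, -0.3, 0.5]
opening: 1.0
grip_force: 0.0
```

>>> step_arm(
  plan=[
    [[0, 0, 0, 0, 1], [0, 0, 0, 0, -1], [0, 0, 0, 0, -1], [0, 0, 0, 0, -1], [0, 0, 0, 0, -1], [0, 0, 0, 0, -1], [0, 0, 0, 0, -1], [0, 0, 0, 0, -1]],
  ],
)

```text
t: 2.82
eef_pos: [493.2, 76.3, 43.9]
tcp_rot: [3.141, -0.001, 0.347]
ft_force: [0.3, 0.1, -0.3]
opening: 0.568
grip_force: 0.0
```

>>> step_arm(
  plan=[
    [[0, 0, 0, 0, -1], [0, 0, 0, 0, -1], [0, 0, 0, 0, -1], [0, 0, 0, 0, -1]],
  ],
)

```text
t: 3.15
eef_pos: [493.0, 76.4, 43.6]
tcp_rot: [-3.141, 0.0, 0.347]
ft_force: [-1.1, 2.1, 0.9]
opening: 0.283
grip_force: 0.9
```

>>> step_arm(
  plan=[
    [[0, 0, 0, 0, -0.2], [0, -2, 3, 0, -0.2], [0, -3, 4, 0, -0.2], [0, -3, 4, 0, -1], [0, -3, 4, 0, -1], [0, -3, 4, 0, -1], [0, -3, 4, 0, -1], [0, -3, 4, 0, -1]],
  ],
)

```text
t: 3.82
eef_pos: [492.0, 79.0, 39.5]
tcp_rot: [3.142, 0.0, 0.347]
ft_force: [-0.9, 0.4, -1.6]
opening: 0.254
grip_force: 30.0
```

>>> step_arm(
  plan=[
    [[0, 0, 0, 0, -1], [0, 0, 0, 0, -1], [0, 0, 0, 0, -1], [0, 0, 0, 0, -1]],
  ],
)

```text
t: 4.15
eef_pos: [492.1, 79.0, 39.6]
tcp_rot: [3.142, 0.0, 0.347]
ft_force: [-0.5, -0.0, -3.1]
opening: 0.252
grip_force: 30.0
```

>>> step_arm(
  plan=[
    [[0, 0, -20, 0, -1], [0, 0, -50, 0, -1], [0, 0, -70, 0, -1], [-20, 30, -70, 5, -1], [-40, 60, -70, 10, -1], [-60, 90, -70, 15, -1], [-80, 120, -70, 20, -1], [-95, 145, -70, 26, -1]],
  ],
)

```text
t: 4.82
eef_pos: [451.1, -91.4, 109.7]
tcp_rot: [3.141, 0.0, -0.111]
ft_force: [1.1, -1.1, -3.4]
opening: 0.248
grip_force: 30.0
```

```bash
cat > go.py <<'E'
import sys
from h import *
# shift needed in tool axes to bring the TCP to die-frame x,y with given yaw
F=np.array([613.,-144.5]);Y=-0.18
s=env.state();y=s["tcp_rot"][2];p=np.array(s["eef_pos"])
R=np.array([[np.cos(Y),-np.sin(Y)],[np.sin(Y),np.cos(Y)]])
D=F+R@[float(sys.argv[1]),0]-p[:2]
print("shift",D@[np.cos(y),np.sin(y)],D@[np.sin(y),-np.cos(y)],"dz",p[2]-float(sys.argv[2]),"turn",-np.degrees(Y-y))
print("die xy",R.T@(p[:2]-F),p,s["ft_force"],s["grip_force"],s["t"])
E
python3 go.py -170 75
```

```text
shift -2.848179329557618 23.13791199196176 dz 34.73313615334642 turn 3.9766117975905284
die xy [-168.76327493   23.27972525] [451.13107567 -91.38277202 109.73313615] [ 1.07310844 -1.09668467 -3.35425654] 29.964561760425568 4.8167
```

>>> step_arm(
  plan=[
    [[0, 10, 10, 2, -1], [-2, 22, 20, 4, -1], [-2, 22, 25, 4, -1], [-2, 22, 25, 4, -1], [-2, 22, 25, 4, -1], [-2, 22, 25, 4, -1]],
  ],
)

```text
t: 5.32
eef_pos: [448.1, -110.6, 85.0]
tcp_rot: [3.141, -0.0, -0.175]
ft_force: [0.6, -0.3, -1.8]
opening: 0.246
grip_force: 30.0
```

```bash
python3 go.py -170 55.5
python3 - <<'E'
from h import *
c=cal("wrist");a=env.read_camera("wrist");np.savez("w2.npz",K=c[0],E=c[1]);cv2.imwrite("pics/w2.png",a)
E
```

```text
shift -1.6979694294862464 3.793722772929917 dz 29.456711659864126 turn 0.3107912839488482
die xy [-168.32263386    3.80287726] [ 448.07766582 -110.62383385   84.95671166] [ 0.57065408 -0.26033046 -1.77087055] 29.96766597032547 5.3167
```

View pics/w2.png

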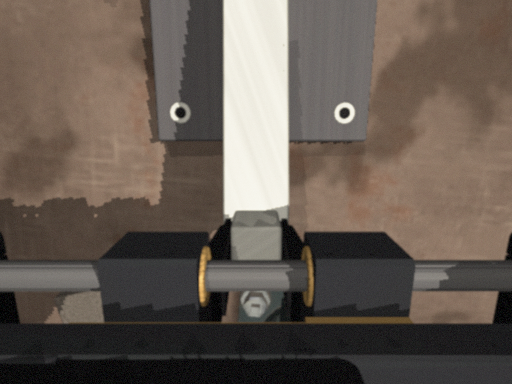

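The wedge is held straight. Its centreline is at column 256, and the die's is at about 263.5 (edges 160 and 367), so it needs about 5 mm along tool +y. The yaw matches.

>>> step_arm(
  plan=[
    [[0, 5, 10, 0, -1], [0, 5, 20, 0, -1], [0, 5, 26, 0, -1], [0, 5, 28, 0, -1], [0, 5, 28, 0, -1], [0, 5, 28, 0, -1]],
  ],
)

```text
t: 5.87
eef_pos: [447.1, -116.0, 56.9]
tcp_rot: [3.141, -0.0, -0.176]
ft_force: [-0.4, -0.5, -3.1]
opening: 0.247
grip_force: 30.0
```

>>> step_arm(
  plan=[
    [[0, 0, 1, 0, -1], [0, 0, 1, 0, -1], [0, 0, 1, 0, -1], [0, 0, 1, 0, -1]],
  ],
)

```text
t: 6.2
eef_pos: [447.0, -116.2, 55.8]
tcp_rot: [3.141, -0.0, -0.176]
ft_force: [-0.4, -0.4, -1.7]
opening: 0.252
grip_force: 30.0
```

>>> step_arm(
  plan=[
    [[0, 0, 1, 0, -1], [0, 0, 1, 0, -1], [0, 0, 1, 0, -1], [0, 0, 1, 0, -1]],
  ],
)

```text
t: 6.53
eef_pos: [446.9, -116.2, 54.6]
tcp_rot: [3.142, -0.0, -0.176]
ft_force: [0.2, -0.3, -2.6]
opening: 0.252
grip_force: 30.0
```

```bash
python3 go.py -120 54
python3 - <<'E'
from h import *
a=env.read_camera("scene")
cv2.imwrite("pics/s2.png",cv2.resize(a[130:250,200:340],None,fx=5,fy=5,interpolation=cv2.INTER_CUBIC))
E
```

```text
shift 48.44216193048019 -1.720135380990054 dz 0.6379234952185655 turn 0.21138211829714043
die xy [-168.43548615   -1.89884161] [ 446.9458605  -116.21323011   54.6379235 ] [ 0.19193647 -0.29704428 -2.62085764] 29.96783584356308 6.5333
```

View pics/s2.png

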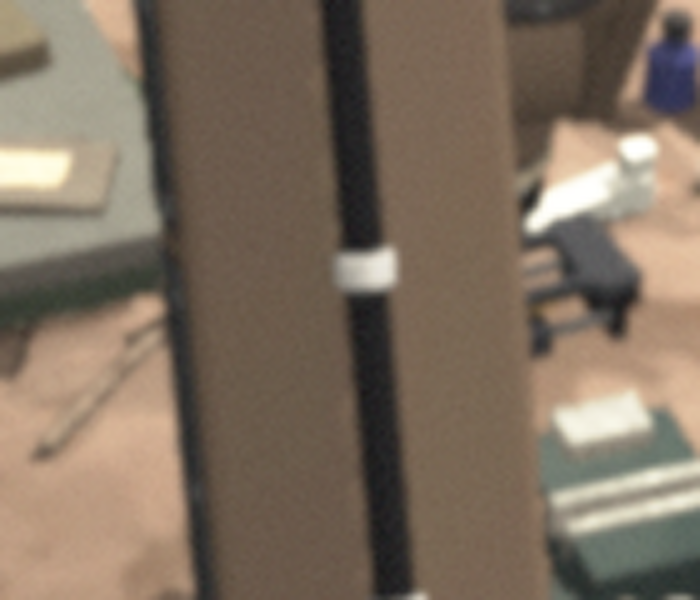

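The arm hides the die set in the scene view, so I'll go by force instead and feed in slowly.

>>> step_arm(
  plan=[
    [[8, 0, 0, 0, -1], [16, 0, 0, 0, -1], [22, 0, 0, 0, -1], [28, 0, 0, 0, -1], [32, 0, 0, 0, -1], [36, 0, 0, 0, -1], [40, 0, 0, 0, -1], [40, 0, 0, 0, -1]],
  ],
)

```text
t: 7.25
eef_pos: [487.0, -123.3, 54.6]
tcp_rot: [3.141, -0.0, -0.176]
ft_force: [-0.4, 0.3, -2.8]
opening: 0.252
grip_force: 30.0
```

>>> step_arm(
  plan=[
    [[0, 0, 1, 0, -1], [0, 0, 1, 0, -1], [0, 0, 1, 0, -1], [0, 0, 1, 0, -1]],
  ],
)

```text
t: 7.58
eef_pos: [486.1, -123.2, 53.6]
tcp_rot: [3.142, 0.0, -0.176]
ft_force: [-0.5, -0.1, -2.7]
opening: 0.251
grip_force: 30.0
```

```bash
python3 go.py -50 54
python3 - <<'E'
from h import *
c=cal("wrist");a=env.read_camera("wrist");np.savez("w3.npz",K=c[0],E=c[1]);cv2.imwrite("pics/w3.png",a)
E
```

```text
shift 78.69313210804717 -1.4272721665195387 dz -0.3721396126404244 turn 0.21305633682610972
die xy [-128.6872807    -1.71988476] [ 486.08392031 -123.1532688    53.62786039] [-0.45862987 -0.09108609 -2.74695334] 29.967668652534485 7.5833
```

View pics/w3.png

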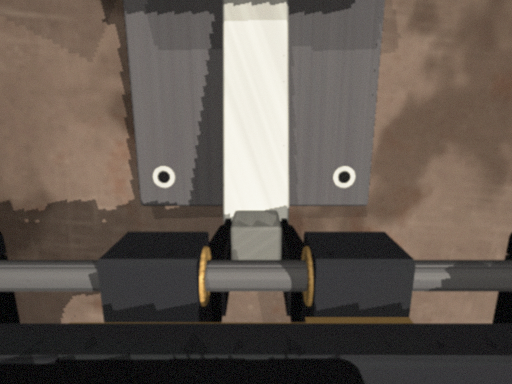

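The wedge centreline (256) and the die centreline (about 254) agree to about 1 mm. The tip has passed under the plate's front edge, at the top of the image near row 3. I'll push on.

>>> step_arm(
  plan=[
    [[5, 0, 0, 0, -1], [10, 0, 0, 0, -1], [15, 0, 0, 0, -1], [20, 0, 0, 0, -1], [25, 0, 0, 0, -1], [30, 0, 0, 0, -1], [35, 0, 0, 0, -1], [40, 0, 0, 0, -1]],
  ],
)

```text
t: 8.3
eef_pos: [523.8, -129.5, 53.4]
tcp_rot: [-3.141, 0.005, -0.176]
ft_force: [-12.1, 2.2, 4.7]
opening: 0.253
grip_force: 30.0
```

>>> step_arm(
  plan=[
    [[5, 0, 0, 0, -1], [10, 0, 0, 0, -1], [15, 0, 0, 0, -1], [20, 0, 0, 0, -1], [24, 0, 0, 0, -1], [28, 0, 0, 0, -1], [30, 0, 0, 0, -1], [30, 0, 0, 0, -1]],
  ],
)

```text
t: 8.97
eef_pos: [554.0, -135.0, 53.4]
tcp_rot: [-3.141, 0.004, -0.176]
ft_force: [-8.6, 2.1, 2.7]
opening: 0.25
grip_force: 30.0
```

```bash
python3 go.py -50 54
python3 - <<'E'
from h import *
a=env.read_camera("top")
cv2.imwrite("pics/t3.png",cv2.resize(a[130:240,230:340],None,fx=5,fy=5,interpolation=cv2.INTER_CUBIC))
E
```

```text
shift 9.78505092810937 -1.1345883530026244 dz -0.5597248229903329 turn 0.22683274105296303
die xy [-59.78048245  -1.17331816] [ 553.97529074 -134.9518874    53.44027518] [-8.57029214  2.06819912  2.6940314 ] 29.998038411140442 8.9667
```

View pics/t3.png

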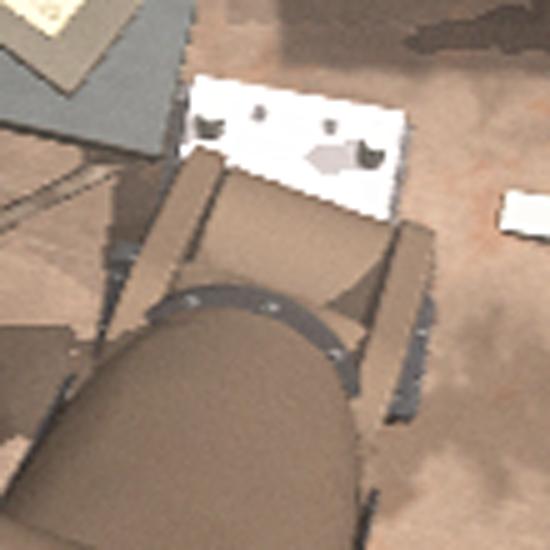

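The top view shows the plate at about (190–405, 75–215) in the crop, mostly hidden by the arm. The force readings show it riding on the wedge. I'll do the last 10 mm.

>>> step_arm(
  plan=[
    [[4, 0, 0, 0, -1], [8, 0, 0, 0, -1], [10, 0, 0, 0, -1], [10, 0, 0, 0, -1], [10, 0, 0, 0, -1]],
  ],
)

```text
t: 9.43
eef_pos: [563.8, -136.7, 53.4]
tcp_rot: [-3.141, 0.004, -0.176]
ft_force: [-8.0, 1.2, 2.4]
opening: 0.253
grip_force: 30.0
```

>>> step_arm(
  plan=[
    [[0, 0, 0, 0, 0], [0, 0, 0, 0, 0], [0, 0, 0, 0, 0.5], [0, 0, 0, 0, 0.5], [0, 0, 0, 0, 0.5], [0, 0, 0, 0, 0.5], [0, 0, -10, 0, 0.5], [0, 0, -30, 0, 0.5]],
  ],
)

```text
t: 10.1
eef_pos: [564.1, -136.9, 82.7]
tcp_rot: [-3.141, 0.004, -0.176]
ft_force: [-1.0, -0.1, -1.3]
opening: 0.732
grip_force: 0.0
```

>>> step_arm(
  plan=[
    [[0, 0, -30, 0, 0.5], [0, 0, -60, 0, 0.5], [-30, 0, -90, 0, 0.5], [-60, 0, -120, 0, 0.5], [-85, 0, -150, 0, 0.5], [-85, 0, -170, 0, 0.5], [-85, 0, -170, 0, 0.5], [-85, 0, -170, 0, 0.5]],
  ],
)

```text
t: 10.77
eef_pos: [481.6, -122.4, 255.3]
tcp_rot: [3.141, -0.003, -0.176]
ft_force: [0.4, -0.0, -0.4]
opening: 0.75
grip_force: 0.0
```

```bash
python3 go.py -50 54
python3 - <<'E'
from h import *
c=cal("wrist");a=env.read_camera("wrist");np.savez("w4.npz",K=c[0],E=c[1]);cv2.imwrite("pics/w4.png",cv2.resize(a,(768,576),interpolation=cv2.INTER_CUBIC))
E
```

```text
shift 83.26245185860091 -1.5057349825615658 dz 201.3012107805797 turn 0.21059854823336915
die xy [-133.25635488   -1.81176676] [ 481.57221589 -122.42566693  255.30121078] [ 0.41129389 -0.00845705 -0.42486266] 0.0 10.7667
```

View pics/w4.png

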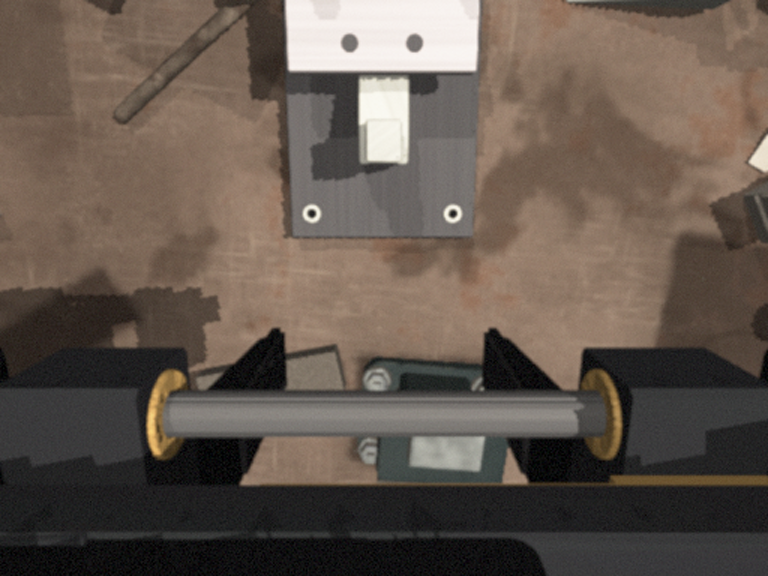

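The wedge lies straight under the raised plate. The block top is at about (367–403, 120–162), the plate's front edge at row 72 (columns 286–478), and the lower plate's front edge at row 237 (columns 289–474).

Run:
```python
from h import *
d=np.load("w4.npz");c=(d["K"],d["E"],0)
P=lambda x,y,z: ray("w",((x+.5)/1.5-.5,(y+.5)/1.5-.5),z,c)[:2]
Y=-.178;R=np.array([[np.cos(Y),-np.sin(Y)],[np.sin(Y),np.cos(Y)]])
low=P(381.5,237,14); O=low+R@[120,0]; print("O",O)
print("block centre die",R.T@(P(385,141,78)-O),"far/near edge",R.T@(P(384,120,78)-O),R.T@(P(385,162,78)-O))
for z in(49,52,57,62): print(z,np.linalg.norm(P(286,72,z)-P(478,72,z)),R.T@(P(382,72,z)-O))
```

```text
O [ 611.31892478 -144.06813374]
block centre die [-47.39070936  -2.45421449] far/near edge [-34.14678007  -1.75534494] [-60.89452456  -2.49618062]
49 133.93903874100653 [ 0.20951513 -0.30472341]
52 132.86733233968943 [-0.30921012 -0.31364053]
57 131.08115500416088 [-1.17375219 -0.32850241]
62 129.29497766863236 [-2.03829427 -0.34336429]
```

Block centre at die x = -47.4 mm puts the tip at about 96.6 mm, and the plate's width matches a height of 57–60 mm. Both are on target, and the robot is clear, so I'll hand in.

```bash
python3 -c "
from cell import env
print(env.job_done())"
```

```text
the job is handed in; nothing more can be done
None
```

The job is handed in: the largest wedge lies straight and flat under the plate with its thin end about 96 mm in. By my last measurement this puts the plate's top level with the rings; the arm was clear at hand-in (about 11 s used), and no verdict came back.

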